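# Fit the lamp module into the photometer's bayonet socket

## Task

Take the lamp module from its grey pad and fit it into the photometer's bayonet socket: push it in against the spring, twist it clockwise (seen from above) until it stops, then let the spring lift it into its notches so that it stays locked, upright and released. Feel for the slots gently and never force the module against the photometer, and leave the bottle, the tube rack and the pipette stand where they are.

Things in the scene. Friction and masses are not known exactly. Their poses are not given: they have to be found in the camera images.
- lamp: Lamp module, 0.08 to 0.15 kg: aluminium barrel of 30 mm diameter, 34 mm tall, lower rim chamfered 3 mm; on it a black cap disc (diameter 48 mm, 34 to 40 mm above the bottom) and a black grip bar. Origin: centre of its underside, z up. Half a turn makes no difference. It stands on a grey plastic pad (90 x 90 x 4 mm), yaw anywhere.
- grip (a point): On the lamp module's axis, 63 mm above its bottom, in the grip bar: 44 mm long (the module's x), 14 mm thick (its y), from 40 to 74 mm above the bottom. Axes as the module's.
- pins (a point): On the lamp module's axis, 12 mm above its bottom, at the height of its two steel bayonet pins: 8 mm thick, round-ended, sticking out of the barrel along the module's +x and -x (in line with the grip bar), tips 24 mm from the axis.
- photometer: White bench photometer, fixed: 260 x 320 mm, deck 85 mm above the bench, screen hump on its +y side (140 mm high, from y = 112 mm). Origin on the bench under the socket's axis; x and y its own, z up. The module fits the upright socket in the deck.
- socket (a point): Centre of the socket's top face: steel collar, 64 mm across, top 10 mm above the deck, bore radius 16.3 mm. Two pin slots, 10.4 mm wide, face each other near +x and -x, but the collar sits turned up to 0.3 rad either way in its seat, which this pose does not show: feel for them. The collar does not turn in use. Pins standing on its face: module bottom 8 mm below this point.
- lip_underside (a point): On the socket's axis, 8 mm below the top face: underside of the lip. With the module's bottom 24 to 28 mm below the top face its pins pass under the lip, clockwise only (from above). Notches 5 mm deep in the lip's underside are centred 0.88 rad clockwise of the slots; a stop just beyond (0.1 rad of play) ends the turn. Let go there, the module is lifted and locks, bottom 19 mm below the top face.
- spring_plate (a point): On the socket's axis, 14 mm below the top face: the brass spring plate's top at rest, where the barrel's bottom meets it (the pins are in the slots by then). It gives 14 mm to a hard end, pressing back with 2 N at first and 0.8 N more per mm: 10 N when the pins come under the lip, 13 N at the hard end.
- bottle: Bystander: white reagent bottle, diameter 56 mm, 120 mm tall, blue cap; origin under its centre. It stands by the pad; the two may have changed places.
- tube_rack: Bystander: white tube rack, 220 x 110 mm, 76 mm tall with its tubes; origin under its centre.
- pipettes: Bystander: white pipette stand, 120 x 300 mm, about 250 mm tall, with six pipettes; origin under its centre.
Mind the look-alikes: they are no part of the job. What is shaped like the lamp but green is not meant.

How it is judged:
By the outcome, as a careful person would: the job done as asked, in the order asked, and still so for the second after the job is handed in, with the robot touching nothing.
It also fails if it takes over 72 s, if anything falls off the work surface, if the arm or the gripper's body presses on something with over 40 N, if the wrist force passes 120 N, or if a joint passes its speed limit or range.

## Robot

A 6-joint arm with a two-finger parallel gripper is mounted at the origin on the work surface. World frame = base frame: x ahead of the robot, y to its left, z up, the work surface at z = 0. Lengths are in m, angles in rad, forces in N, time in s.
With the tool pointing down it reaches from about 0.35 to 0.95 m from the base axis. Payload 17.4 kg.
Tool frame: the origin (TCP) lies at the very end of the fingers, on their centre line; the grasp point (between the pads) lies 19 mm behind it (robot.hold_point_z is the distance from the TCP to the grasp point, in m); z points along the fingers, y is the line along which they close (so a half turn about z gives the same grasp; the last joint's range is limited). The gripper opens to 93 mm and grips with 3 to 60 N. Pads are 15 mm wide; open, the fingers measure 128 mm over their backs; the gripper's body (75 mm by 188 mm) begins 65 mm behind the grasp point.
Start: joints at [1.213, 0.116, 1.442, -0, 1.584, -0.038], TCP at [0.212, 0.641, 0.219] pointing down, gripper open.
Joint ranges: [-2.83, 2.83], [-0.83, 2.19], [0.07, 2.5], [-1.14, 4.28], [0.01, 3], [-2.97, 2.97]. Speed limits (rad/s): [1.89, 1.89, 2.22, 3.14, 3.14, 3.14].

## Interface

Orientations are given as a unit quaternion [w, x, y, z].
In Python, from rig import robot gives the robot as it stands.
- The arm moves only by the shell command python3 -m inch 'ROWS'. ROWS is a JSON object whose key "rows" holds a list of rows, 1 to 10 of them, each of 7 numbers: a rotation vector rx, ry, rz in rad, then dx, dy, dz in m, then the finger opening in m; each row shifts and turns the commanded pose from where the row before left it, along the tool's axes as they then stand; what a row does not reach is not made up. A row lasts 1/12 s, in which the tool goes at most 0.0417 m and 0.125 rad, less where a joint would pass 70% of its speed; a pose out of reach is approached as far as the arm can. The fingers move at their own pace and stop on an object; the grip force is fixed at half the most. Time passes only in rows, so rows that do not move let the fingers close. It prints the time, the measured TCP pose, the force, the opening and the grip force at its end. Input that does not fit is refused with a message, and nothing moves.
- robot.state(): the state, without advancing time (a new reading comes with each control period).
- robot.get_image(name): name is "scene" or "side" or "wrist"; returns the picture (384x512x3 uint8, red, green, blue); there is no depth.
- robot.camera_model(name): a dict with "vertical_fov" (degrees; the focal length in pixels is half the picture's height over the tangent of half this angle, whatever the lens; pixels are square), "cx", "cy" (the principal point, pixels), "distortion" ([k1, k2, p1, p2, k3] as OpenCV has them; the pictures are not rectified), "R" (3x3) and "t" (3): a world point X has camera coordinates R X + t; the wrist camera has in their place "T_tool_cam" (4x4, takes a point from camera to tool coordinates, whose origin is the TCP and whose axes are the flange's). Camera axes: x right, y down, z forward; pixel columns grow to the right and rows downward; lengths in m; the calibration is good to about 2 mm. A picture is of the moment at which its call begins: read the wrist's pose just before it. camera_model takes no time and is no camera call.
- robot.close_job(): hands the job in; it is judged then, once.
Trained networks look in the newest picture that a camera, given by its name, has taken for a name from the list of things; names that differ only in an ending like _2 or _b are one class to them, and where a whole thing is asked for, a point or a joint stands for the part that bears it (a point fixed in the world has none). Each returns a list of dicts, best first, with "score" (0 to 1); they miss things now and then, are a little off and sometimes report something else, mostly with a low value. They report only what shows in the picture. A call takes as long as a camera call. They do not tell look-alikes from the thing itself.
- robot.outline_of(camera, thing): "region" (384x512 bool, what is visible of it) and "box" ([left, top, right, bottom] in pixels, round what is visible of it).
The state is a dict: "time_s": time; "q": joint angles; "qd": joint speeds; "joint_torque": joint torques, N m; "position": TCP position; "orientation": TCP orientation; "contact_force": force on the tool from outside, world axes, zero at the start; "torque": the same for the moment, N m; "opening": finger opening in m; "gripper_force": force on a finger pad.
Only numpy, scipy, OpenCV 4.12 (cv2) and the standard library are available. Lean on these libraries where they do the work, as an engineer would, in place of code of your own. Each camera call takes 0.05 s, during which the arm holds its last target. There are 200 camera calls.

## Working session

There is one attempt and no reset: what is moved stays moved. The work goes in short steps, Python scripts to look and compute and a shell command to move; the robot and the scene stay as the last step left them, time stands still between calls to the robot, and variables do not carry over. Pictures are saved under pics/ and viewed, at most 10 in all, crops included, and the job is handed in when it is done.

```bash
ls; mkdir -p pics; cat > h.py <<'E'
import numpy as np, cv2
from rig import robot
from scipy.spatial.transform import Rotation as R
def snap(c,f=None):
    st=robot.state(); im=robot.get_image(c)
    if f: cv2.imwrite('pics/'+f,cv2.cvtColor(im,cv2.COLOR_RGB2BGR))
    return st,im
def cam(c,st=None):
    m=robot.camera_model(c); f=192/np.tan(np.radians(m['vertical_fov'])/2)
    K=np.array([[f,0,m['cx']],[0,f,m['cy']],[0,0,1.]]); D=np.array(m['distortion'],float)
    if 'R' in m: Rm,t=np.array(m['R']),np.array(m['t'])
    else:
        q=st['orientation']; T=np.eye(4); T[:3,:3]=R.from_quat([q[1],q[2],q[3],q[0]]).as_matrix(); T[:3,3]=st['position']
        T=np.linalg.inv(T@np.array(m['T_tool_cam'])); Rm,t=T[:3,:3],T[:3,3]
    return K,D,Rm,t
def topl(c,uv,z,st=None):
    K,D,Rm,t=cam(c,st); p=cv2.undistortPoints(np.array(uv,float).reshape(-1,1,2),K,D)[:,0]
    d=np.c_[p,np.ones(len(p))]@Rm; o=-Rm.T@t
    return o+d*((z-o[2])/d[:,2])[:,None]
def proj(c,X,st=None):
    K,D,Rm,t=cam(c,st); return cv2.projectPoints(np.array(X,float).reshape(-1,1,3),cv2.Rodrigues(Rm)[0],t,K,D)[0][:,0]
E
python3 - <<'E'
from h import *
ims=[]
for c in ['scene','side','wrist']:
    st,im=snap(c,c+'0.png')
    for th in ['lamp','photometer','bottle','socket','tube_rack','pipettes']:
        for r in robot.outline_of(c,th)[:3]: print(c,th,round(r['score'],2),np.round(r['box']))
    K,D,Rm,t=cam(c,st); print(np.round(-Rm.T@t,3))
    ims.append(im)
cv2.imwrite('pics/all.png',cv2.cvtColor(np.vstack([np.hstack(ims[:2]),np.hstack([ims[2],0*ims[2]])]),cv2.COLOR_RGB2BGR)[:, :] if 0 else cv2.resize(cv2.cvtColor(np.vstack([np.hstack(ims[:2]),np.hstack([ims[2],0*ims[2]])]),cv2.COLOR_RGB2BGR),(800,600)))
E
```

```text
pics
scene lamp 0.73 [152. 171. 163. 184.]
scene lamp 0.48 [181. 171. 199. 191.]
scene photometer 0.61 [237. 132. 354. 235.]
scene bottle 0.96 [181. 207. 199. 238.]
scene socket 0.89 [237. 131. 351. 237.]
scene socket 0.45 [184. 176. 196. 195.]
scene tube_rack 0.8 [ 89. 180. 132. 248.]
scene pipettes 0.97 [368. 133. 470. 198.]
[ 1.35  -0.044  1.441]
side lamp 0.88 [230. 244. 246. 275.]
side lamp 0.63 [224. 279. 244. 307.]
side photometer 0.64 [184. 127. 288. 230.]
side bottle 0.93 [280. 234. 301. 268.]
side bottle 0.34 [183. 128. 288. 233.]
side bottle 0.28 [232. 246. 244. 273.]
side socket 0.68 [186. 129. 290. 233.]
side tube_rack 0.67 [239. 314. 339. 376.]
side tube_rack 0.34 [230. 244. 248. 274.]
side pipettes 0.76 [198.  58. 234. 137.]
[ 0.359 -0.974  0.98 ]
wrist tube_rack 0.21 [144. 298. 355. 351.]
wrist pipettes 0.94 [145. 298. 355. 352.]
[0.145 0.663 0.384]
```

View pics/all.png

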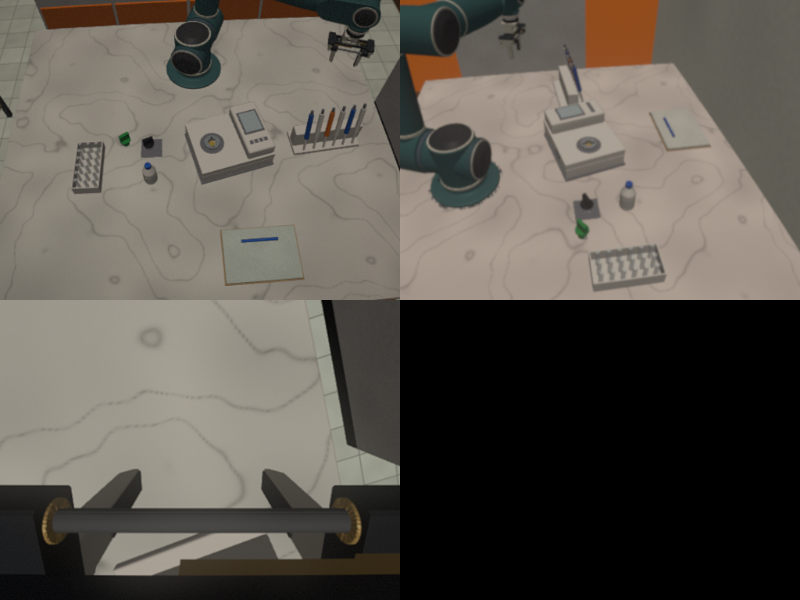

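Candidates in the combined view are the green lamp-shape, at scene (158,178) and side (234,293), and the black one on the grey pad, at scene (190,181) and side (238,260). The black one on the pad fits the description. I'll confirm it in one crop and measure.

```bash
python3 - <<'E'
from h import *
a=cv2.imread('pics/scene0.png');b=cv2.imread('pics/side0.png')
c1=cv2.resize(a[120:245,140:365],(800,444),interpolation=cv2.INTER_CUBIC)[:300]
c1=cv2.resize(a[125:245,140:360],(440,240),interpolation=cv2.INTER_CUBIC)
c2=cv2.resize(b[125:315,170:310],(420,570),interpolation=cv2.INTER_CUBIC)
c1b=cv2.resize(a[160:205,145:210],(380,263),interpolation=cv2.INTER_CUBIC)
o=np.zeros((590,800,3),np.uint8); o[:570,380:800]=c2; o[:263,:380]=c1b
c3=cv2.resize(a[125:245,230:360],(347,320),interpolation=cv2.INTER_CUBIC); o[270:590,:347]=c3
cv2.imwrite('pics/crop1.png',o)
print('scene black',topl('scene',[[190,180]],0.07), 'pad',topl('scene',[[190,188]],0.004))
print('side',topl('side',[[239,251]],0.07))
print('sock scene',topl('scene',[[270,182]],0.095),'side',topl('side',[[239,184]],0.095))
print('bottle',topl('scene',[[191,234]],0.0),'green',topl('scene',[[159,176]],.06),'pip',topl('scene',[[410,190]],0.0))
print(robot.state()['orientation'], robot.camera_model('wrist')['T_tool_cam'])
E
```

```text
scene black [[ 0.46398957 -0.21302585  0.07      ]] pad [[ 0.45353901 -0.22097136  0.004     ]]
side [[ 0.4593503 -0.2042181  0.07     ]]
sock scene [[0.50521158 0.0452323  0.095     ]] side [[0.4938055  0.04559484 0.095     ]]
bottle [[ 0.62527048 -0.21738272  0.        ]] green [[ 0.43474698 -0.31698547  0.06      ]] pip [[0.51035671 0.52643331 0.        ]]
[-4.91870993e-08  1.59202116e-01  9.87246011e-01 -4.59875395e-06] [[ 4.53972628e-04 -9.67007316e-01 -2.54748198e-01  7.05112276e-02]
 [ 9.99999897e-01  4.32421214e-04  1.40601989e-04 -1.39514627e-04]
 [-2.58046272e-05 -2.54748235e-01  9.67007413e-01 -1.65444228e-01]
 [ 0.00000000e+00  0.00000000e+00  0.00000000e+00  1.00000000e+00]]
```

View pics/crop1.png

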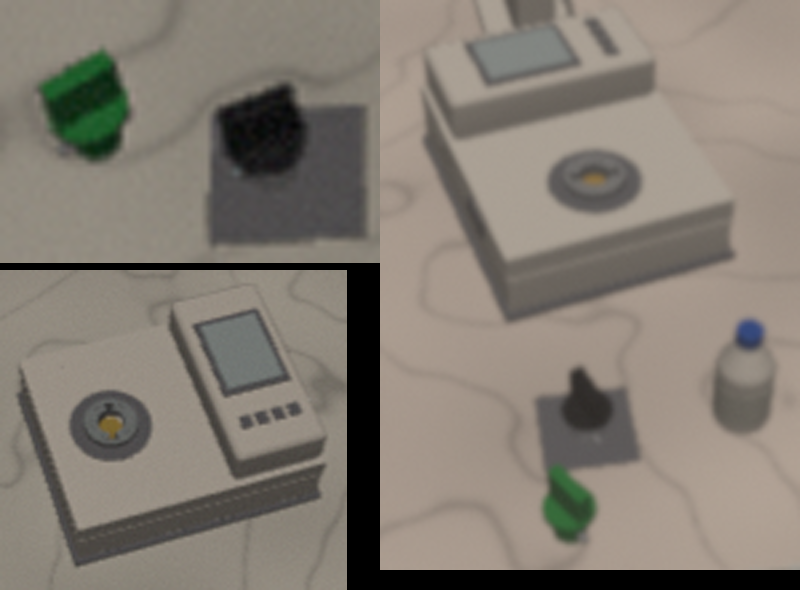

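The crop confirms it: the black lamp stands on the grey pad at about (0.462,-0.208) and the green one is a look-alike beside it. The socket is near (0.50,0.045). I'll move over the lamp.

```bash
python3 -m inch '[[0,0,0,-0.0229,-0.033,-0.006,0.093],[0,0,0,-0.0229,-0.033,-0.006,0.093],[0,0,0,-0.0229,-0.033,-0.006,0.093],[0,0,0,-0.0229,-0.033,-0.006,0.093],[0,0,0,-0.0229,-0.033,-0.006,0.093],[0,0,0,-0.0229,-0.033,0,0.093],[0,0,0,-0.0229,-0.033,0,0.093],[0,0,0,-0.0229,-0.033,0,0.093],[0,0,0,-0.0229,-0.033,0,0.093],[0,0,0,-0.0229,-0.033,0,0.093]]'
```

```text
refused: ROWS must be an object with the rows under "rows". Nothing was moved.
```

I used the wrong layout. The manual says an object with the rows under "rows"; once more.

```bash
python3 -m inch '{"rows":[[0,0,0,-0.0229,-0.033,-0.006,0.093],[0,0,0,-0.0229,-0.033,-0.006,0.093],[0,0,0,-0.0229,-0.033,-0.006,0.093],[0,0,0,-0.0229,-0.033,-0.006,0.093],[0,0,0,-0.0229,-0.033,-0.006,0.093],[0,0,0,-0.0229,-0.033,0,0.093],[0,0,0,-0.0229,-0.033,0,0.093],[0,0,0,-0.0229,-0.033,0,0.093],[0,0,0,-0.0229,-0.033,0,0.093],[0,0,0,-0.0229,-0.033,0,0.093]]}'
python3 -m inch '{"rows":[[0,0,0,-0.0229,-0.033,0,0.093],[0,0,0,-0.0229,-0.033,0,0.093],[0,0,0,-0.0229,-0.033,0,0.093],[0,0,0,-0.0229,-0.033,0,0.093],[0,0,0,-0.0229,-0.033,0,0.093],[0,0,0,-0.0229,-0.033,0,0.093],[0,0,0,-0.0229,-0.033,0,0.093],[0,0,0,-0.0229,-0.033,0,0.093],[0,0,0,-0.0229,-0.033,0,0.093],[0,0,0,-0.0229,-0.033,0,0.093]]}'
python3 -m inch '{"rows":[[0,0,0,-0.0229,-0.033,0,0.093],[0,0,0,-0.0229,-0.033,0,0.093],[0,0,0,0,0,0,0.093],[0,0,0,0,0,0,0.093]]}'
python3 - <<'E'
from h import *
st,im=snap('wrist','w1.png')
print(st['position'],st['orientation'],st['q'],proj('wrist',[[.462,-.208,.074],[.462,-.208,.004]],st))
for th in ['lamp','grip','bottle']:
    for r in robot.outline_of('wrist',th)[:3]: print(th,round(r['score'],2),np.round(r['box']))
E
```

```text
time_s: 1.88
position: [0.3257, 0.2538, 0.2488]
orientation: [0.0, 0.159, 0.987, 0.0]
contact_force: [0.6, 0.7, 0.2]
opening: 0.0932
gripper_force: 0.0
time_s: 2.72
position: [0.4395, -0.132, 0.249]
orientation: [0.0, 0.159, 0.987, -0.0]
contact_force: [1.2, 0.7, 1.0]
opening: 0.0932
gripper_force: 0.0
time_s: 3.05
position: [0.4622, -0.2082, 0.248]
orientation: [-0.001, 0.161, 0.987, 0.0]
contact_force: [-0.5, 1.0, 1.0]
opening: 0.0929
gripper_force: 0.0
[ 0.4621541  -0.20824877  0.2479917 ] [-7.36120407e-04  1.60599564e-01  9.87019337e-01  2.58465909e-04] [-4.73706547e-01 -2.59792675e-01  1.75052027e+00  3.95467335e-05
  1.65242491e+00 -1.72190344e+00] [[257.85416283 172.04002831]
 [257.80574599 161.92304215]]
lamp 0.87 [230. 145. 268. 186.]
lamp 0.76 [149. 148. 187. 186.]
grip 0.98 [229. 149. 269. 183.]
grip 0.93 [146. 153. 185. 189.]
bottle 0.66 [266. 233. 313. 306.]
```

View pics/w1.png

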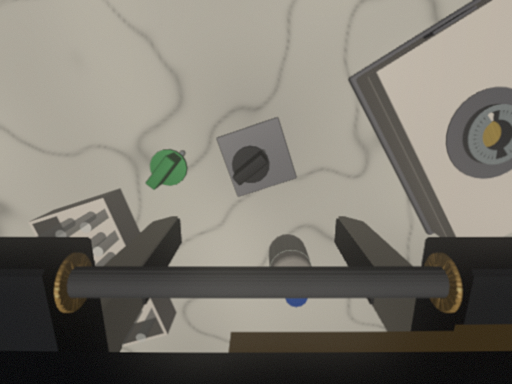

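The wrist view shows the lamp at (250,165), the green look-alike at (167,167), the bottle at (290,260) and the socket collar at (490,135). I'll enlarge the lamp and socket.

```bash
python3 - <<'E'
from h import *
a=cv2.imread('pics/w1.png')
l=np.clip(a[140:190,225:275].astype(float)*2.2,0,255).astype(np.uint8); s=a[85:180,440:512]
o=np.zeros((500,800,3),np.uint8)
o[:,:500][:400,:400]=cv2.resize(l,(400,400),interpolation=cv2.INTER_CUBIC); o[:475,420:780]=cv2.resize(s,(360,475),interpolation=cv2.INTER_CUBIC)
cv2.imwrite('pics/crop2.png',o)
E
```

```text
(no output)
```

View pics/crop2.png

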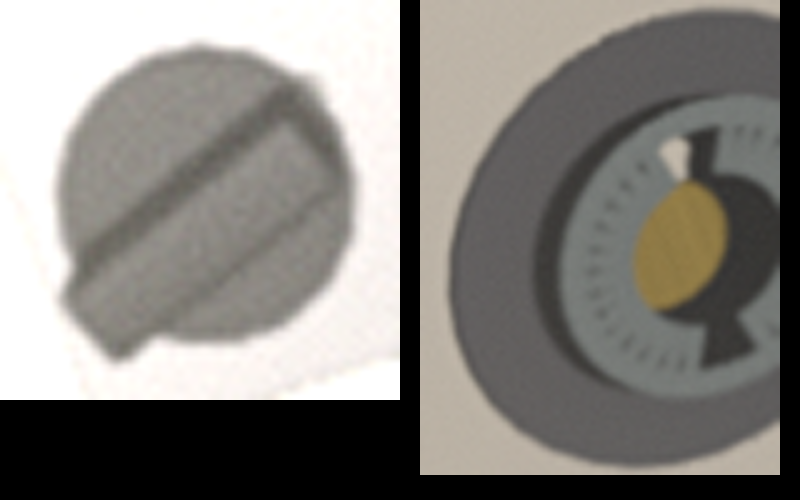

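```bash
python3 - <<'E'
from h import *
st=robot.state()
q=np.array([[68,296],[118,358],[338,188],[285,115]])/8+[225,140]
P=topl('wrist',q-.5+.0,.078,st); print(P,'c',P.mean(0))
d=P[2]+P[3]-P[0]-P[1]; print('yaw',np.arctan2(d[1],d[0]),np.linalg.norm(d)/2, np.linalg.norm(P[0]-P[1]))
s=np.array([[695,155],[728,345],[660,240]])/5+[440-84,85]
S=topl('wrist',s-.5,.095,st); print('slots',S)
d=S[1]-S[0]; print(np.arctan2(d[1],d[0]),np.linalg.norm(d), S[:2].mean(0))
o=st['orientation']; Rm=R.from_quat([o[1],o[2],o[3],o[0]]).as_matrix(); print(Rm)
# outer flange circle via contour fit at deck height skipped
E
```

```text
[[ 0.45772616 -0.2346351   0.078     ]
 [ 0.46879923 -0.23077174  0.078     ]
 [ 0.45486931 -0.19243756  0.078     ]
 [ 0.44245791 -0.19640204  0.078     ]] c [ 0.45596315 -0.21356161  0.078     ]
yaw 1.9351138113207038 0.04097278044584535 0.011727679213354358
slots [[0.47860099 0.05283112 0.095     ]
 [0.52182126 0.05494403 0.095     ]
 [0.49422817 0.04339769 0.095     ]]
0.0488482733200402 0.0432718800440559 [0.50021113 0.05388758 0.095     ]
[[-9.49672938e-01  3.13242582e-01  6.28160589e-04]
 [ 3.13242523e-01  9.49673146e-01 -1.93422808e-04]
 [-6.57135503e-04  1.30782018e-05 -9.99999784e-01]]
```

The lamp is at (0.456,-0.2135) with bar yaw 1.935. The slots are visible too, at yaw about 0.05. I'll turn the tool and come down for a close look.

```bash
python3 -m inch '{"rows":[[0,0,0,0.004,-0.0069,0.014,0.093],[0,0,0.111,0,0,0.012,0.093],[0,0,0.111,0,0,0.012,0.093],[0,0,0.111,0,0,0.012,0.093],[0,0,0.111,0,0,0.012,0.093],[0,0,0.111,0,0,0.012,0.093],[0,0,0.111,0,0,0.012,0.093],[0,0,0.111,0,0,0.012,0.093],[0,0,0.111,0,0,0,0.093],[0,0,0,0,0,0,0.093]]}'
python3 - <<'E'
from h import *
st,im=snap('wrist','w2.png')
print(st['position'],st['orientation'],proj('wrist',[[.456,-.2135,.078]],st))
b=im[:,:,::-1]
p=proj('wrist',[[.456,-.2135,.078]],st)[0].astype(int); print(p)
x0,y0=p[0]-50,max(p[1]-50,0)
l=np.clip(b[y0:y0+100,x0:x0+100].astype(float)*2.2,0,255).astype(np.uint8); print(x0,y0)
cv2.imwrite('pics/crop3.png',cv2.resize(l,(600,600),interpolation=cv2.INTER_CUBIC))
E
```

```text
time_s: 4.08
position: [0.4561, -0.2109, 0.1504]
orientation: [-0.0, 0.57, 0.822, 0.0]
contact_force: [0.4, 0.3, 0.7]
opening: 0.0934
gripper_force: 0.0
[ 0.45610453 -0.21092237  0.15043854] [-1.03127289e-04  5.69510946e-01  8.21983742e-01  4.88006557e-06] [[256.66226929 199.23262841]]
[256 199]
206 149
```

View pics/crop3.png

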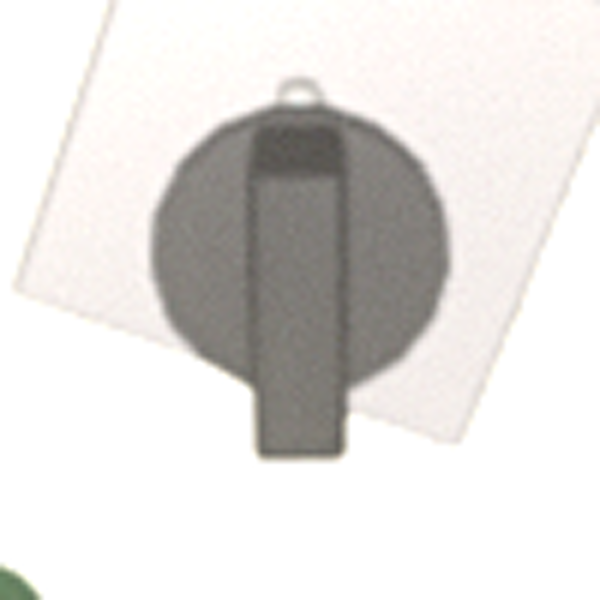

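```bash
python3 - <<'E'
from h import *
st=robot.state()
q=np.array([[249,178],[346,178],[342,457],[256,457]])/6+[206-.5+.08,149-.5+.08]
P=topl('wrist',q,.078,st); c=P.mean(0); print(P,c)
d=P[0]+P[1]-P[2]-P[3]; print('yaw',np.arctan2(d[1],d[0]),np.linalg.norm(d)/2)
o=st['orientation']; Rm=R.from_quat([o[1],o[2],o[3],o[0]]).as_matrix(); print('psi',np.arctan2(Rm[1,1],Rm[0,1]), Rm.T@(c-st['position']))
E
```

```text
[[ 0.44249074 -0.19983761  0.078     ]
 [ 0.45496857 -0.1950518   0.078     ]
 [ 0.46935342 -0.2335748   0.078     ]
 [ 0.45781345 -0.23799877  0.078     ]] [ 0.45615655 -0.21661575  0.078     ]
yaw 1.9403949364908721 0.04111872618143375
psi 0.36605552341252995 [-0.00499841 -0.00215594  0.07302032]
```

```bash
python3 -m inch '{"rows":[[0,0,0,-0.004,-0.002,0.02,0.06],[0,0,0,0,0,0.03,0.05],[0,0,0,0,0,0.03,0.045],[0,0,0,0,0,0.02,0.04],[0,0,0,0,0,0,0.035],[0,0,0,0,0,0,0.03]]}'; python3 -m inch '{"rows":[[0,0,0,0,0,0,0],[0,0,0,0,0,0,0],[0,0,0,0,0,0,0],[0,0,0,0,0,0,0],[0,0,0,0,0,0,0],[0,0,0,0,0,0,0]]}'
```

```text
time_s: 4.63
position: [0.4558, -0.2161, 0.0511]
orientation: [-0.0, 0.566, 0.824, -0.0]
contact_force: [-0.0, 0.6, 2.3]
opening: 0.0572
gripper_force: 0.0
time_s: 5.13
position: [0.4559, -0.2166, 0.051]
orientation: [0.0, 0.568, 0.823, 0.0]
contact_force: [0.4, -0.2, 0.0]
opening: 0.0177
gripper_force: 0.0
```

```bash
python3 -m inch '{"rows":[[0,0,0,0,0,0,0],[0,0,0,0,0,0,0],[0,0,0,0,0,-0.01,0],[0,0,0,0,0,-0.03,0],[0,0,0,0,0,-0.035,0],[0,0,0,0,0,-0.035,0],[0,0,0,0,0,-0.03,0],[0,0,0,0,0,0,0]]}'; python3 -m inch '{"rows":[[0,0,0,0.025,0.0262,0,0],[0,0,0,0.025,0.0262,0,0],[0,0,0,0.025,0.0262,0,0],[0,0,0,0.025,0.0262,0,0],[0,0,0,0.025,0.0262,0,0],[0,0,0,0.025,0.0262,0,0],[0,0,0,0.025,0.0262,0,0],[0,0,0,0.025,0.0262,0,0]]}'; python3 -m inch '{"rows":[[0,0,-0.114,0,0,0,0],[0,0,-0.114,0,0,0,0],[0,0,-0.114,0,0,0,0],[0,0,-0.114,0,0,0,0],[0,0,-0.114,0,0,0,0],[0,0,-0.114,0,0,0,0],[0,0,-0.114,0,0,0,0],[0,0,-0.114,0,0,0,0],[0,0,-0.114,0,0,0,0],[0,0,-0.114,0,0,0,0]]}'; python3 -m inch '{"rows":[[0,0,-0.114,0,0,0,0],[0,0,0,0,0,0,0],[0,0,0,0,0,0,0],[0,0,0,0,0,0,0],[0,0,0,0,0,0,0]]}'
python3 - <<'E'
from h import *
st,im=snap('wrist','w3.png')
print(st['position'],st['orientation'],st['contact_force'],st['torque'],proj('wrist',[[.5,.05,.095]],st))
E
```

```text
time_s: 5.8
position: [0.4573, -0.2173, 0.1978]
orientation: [0.004, 0.568, 0.823, 0.0]
contact_force: [0.9, 0.2, -0.0]
opening: 0.014
gripper_force: 30.0
time_s: 6.47
position: [0.581, 0.0467, 0.1908]
orientation: [-0.0, 0.568, 0.823, -0.0]
contact_force: [0.6, -0.7, -0.2]
opening: 0.0132
gripper_force: 30.0
time_s: 7.3
position: [0.5806, 0.0448, 0.1907]
orientation: [-0.0, 0.031, 1.0, -0.0]
contact_force: [0.4, 0.3, -1.1]
opening: 0.0139
gripper_force: 30.0
time_s: 7.72
position: [0.5807, 0.0449, 0.1906]
orientation: [-0.0, -0.022, 1.0, 0.0]
contact_force: [0.0, 0.4, -0.5]
opening: 0.0138
gripper_force: 30.0
[0.5806993  0.04485698 0.19063274] [-4.54221803e-05 -2.16803719e-02  9.99764952e-01  6.24165974e-06] [ 0.03153097  0.38821303 -0.49131398] [ 0.03022099  0.04119692 -0.01211647] [[267.954774    97.77833509]]
```

View pics/w3.png

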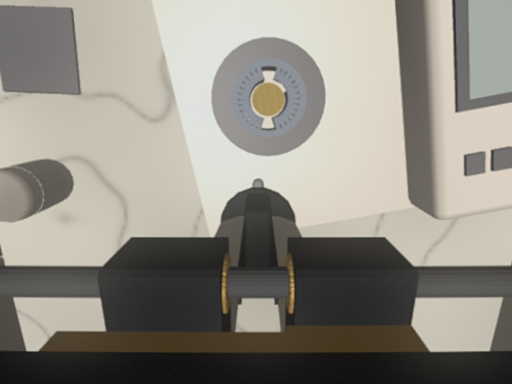

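The view is clear: the dark seat is centred near (268,97) with the collar inside it. The slots are at about (268,75) and (268,123). I'll rectify the top-face plane to measure it.

```bash
cat > rect.py <<'E'
from h import *
import sys
def rect(im,st,z,c,h=.045,n=600):
    g=np.linspace(-h,h,n); X,Y=np.meshgrid(c[0]+g,c[1]-g)  # col->x, row-> -y
    p=proj('wrist',np.c_[X.ravel(),Y.ravel(),np.full(X.size,z)],st).astype(np.float32).reshape(n,n,2)
    return cv2.remap(im,p[...,0],p[...,1],cv2.INTER_CUBIC)
E
python3 - <<'E'
from rect import *
st=robot.state(); im=cv2.imread('pics/w3.png')
c=(.5,.05)
r=rect(im,st,.095,c); g=cv2.cvtColor(r,cv2.COLOR_BGR2GRAY)
cv2.circle(r,(300,300),2,(0,0,255),-1)
cv2.imwrite('pics/r3.png',r)
# lamp pin visible: module yaw & position
print(proj('wrist',[[.5807,.0449,.1906-.019]],st))
E
```

```text
[[257.74454898 219.55242563]]
```

View pics/r3.png

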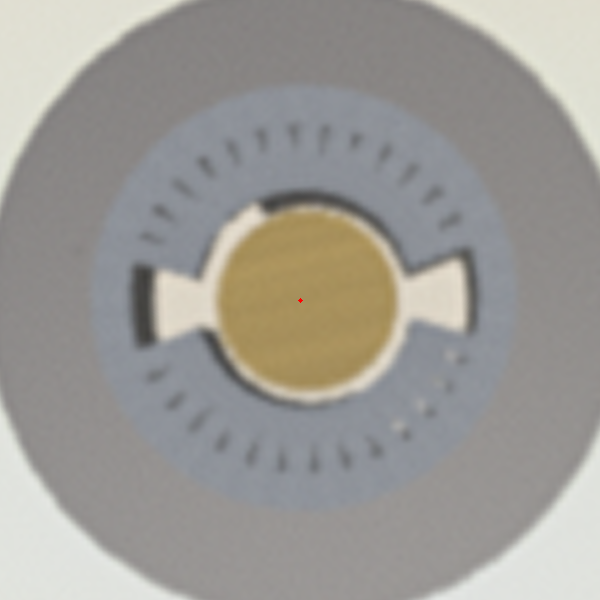

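```bash
python3 - <<'E'
from h import *
st=robot.state(); im=cv2.imread('pics/w3.png'); g=cv2.cvtColor(im,cv2.COLOR_BGR2GRAY)
print('col258',list(zip(range(172,225),g[172:225,257:260].mean(1).astype(int))))
for r in (183,190,205,215): print(r,[int(v) for v in g[r,215:305]])
o=st['orientation']; Rm=R.from_quat([o[1],o[2],o[3],o[0]]).as_matrix(); p=np.array(st['position'])
for nm,X in dict(pintip=[.024,0,.035],pinb=[.024,0,.039],caplow=[.024,0,.013],captop=[.024,0,.007],capL=[0,.024,.007],capR=[0,-.024,.007],bartopend=[.022,0,-.027]).items():
    a=[proj('wrist',[p+Rm@(np.array(X)+[e,0,0])],st)[0] for e in (0,.002)]; print(nm,np.round(a,1).tolist())
E
```

```text
col258 [(172, np.int64(222)), (173, np.int64(222)), (174, np.int64(222)), (175, np.int64(223)), (176, np.int64(224)), (177, np.int64(221)), (178, np.int64(170)), (179, np.int64(121)), (180, np.int64(117)), (181, np.int64(130)), (182, np.int64(139)), (183, np.int64(143)), (184, np.int64(146)), (185, np.int64(148)), (186, np.int64(141)), (187, np.int64(100)), (188, np.int64(70)), (189, np.int64(69)), (190, np.int64(76)), (191, np.int64(79)), (192, np.int64(75)), (193, np.int64(68)), (194, np.int64(64)), (195, np.int64(64)), (196, np.int64(64)), (197, np.int64(62)), (198, np.int64(63)), (199, np.int64(62)), (200, np.int64(61)), (201, np.int64(61)), (202, np.int64(61)), (203, np.int64(61)), (204, np.int64(60)), (205, np.int64(58)), (206, np.int64(58)), (207, np.int64(57)), (208, np.int64(57)), (209, np.int64(57)), (210, np.int64(58)), (211, np.int64(59)), (212, np.int64(60)), (213, np.int64(62)), (214, np.int64(64)), (215, np.int64(64)), (216, np.int64(64)), (217, np.int64(62)), (218, np.int64(63)), (219, np.int64(61)), (220, np.int64(60)), (221, np.int64(59)), (222, np.int64(61)), (223,
[... 1272 characters left out ...]
 216, 215, 216, 215, 215, 214, 217, 217]
215 [217, 217, 218, 219, 221, 208, 134, 75, 67, 70, 70, 70, 70, 71, 69, 69, 68, 69, 69, 68, 67, 67, 70, 70, 73, 71, 71, 72, 70, 60, 58, 61, 65, 67, 67, 65, 67, 65, 66, 64, 65, 63, 63, 65, 64, 63, 64, 64, 64, 63, 66, 62, 64, 62, 61, 58, 56, 66, 68, 68, 68, 68, 70, 67, 65, 64, 64, 65, 65, 67, 64, 65, 65, 66, 67, 67, 67, 67, 60, 109, 191, 215, 215, 214, 214, 213, 214, 213, 214, 214]
pintip [[257.7, 178.9], [257.7, 176.1]]
pinb [[257.7, 177.6], [257.7, 174.9]]
caplow [[257.7, 186.9], [257.7, 183.8]]
captop [[257.7, 189.4], [257.7, 186.2]]
capL [[296.1, 226.5], [296.2, 223.5]]
capR [[219.3, 226.5], [219.2, 223.5]]
bartopend [[257.7, 211.2], [257.7, 207.4]]
```

The lamp is centred in the hand, and the slots are at yaw 0.048 against a module yaw of 0.043. I'll move over the socket and descend gently.

```bash
python3 -m inch '{"rows":[[0,0,0,0.0265,0.0031,0,0],[0,0,0,0.0265,0.0031,0,0],[0,0,0,0.0265,0.003,0,0],[0,0,-0.005,0,0,0.015,0],[0,0,0,0,0,0.015,0],[0,0,0,0,0,0.008,0],[0,0,0,0,0,0,0],[0,0,0,0,0,0,0],[0,0,0,0,0,0,0]]}'; python3 -m inch '{"rows":[[0,0,0,0,0,0.002,0],[0,0,0,0,0,0.002,0],[0,0,0,0,0,0.002,0],[0,0,0,0,0,0.001,0],[0,0,0,0,0,0,0],[0,0,0,0,0,0,0]]}'
```

```text
time_s: 8.52
position: [0.5013, 0.0504, 0.1533]
orientation: [0.0, -0.025, 1.0, -0.0]
contact_force: [-0.5, 0.1, -0.8]
opening: 0.0135
gripper_force: 30.0
time_s: 9.02
position: [0.5009, 0.0503, 0.1456]
orientation: [-0.0, -0.026, 1.0, -0.0]
contact_force: [0.0, -0.4, -0.6]
opening: 0.0141
gripper_force: 30.0
```

```bash
python3 -m inch '{"rows":[[0,0,0,0,0,0.001,0],[0,0,0,0,0,0.001,0],[0,0,0,0,0,0.001,0],[0,0,0,0,0,0.001,0],[0,0,0,0,0,0,0],[0,0,0,0,0,0,0]]}'; python3 -m inch '{"rows":[[0,0,0,0,0,0.001,0],[0,0,0,0,0,0.001,0],[0,0,0,0,0,0.001,0],[0,0,0,0,0,0,0],[0,0,0,0,0,0,0]]}'
```

```text
time_s: 9.52
position: [0.5009, 0.0504, 0.1416]
orientation: [-0.0, -0.026, 1.0, 0.0]
contact_force: [0.4, 0.1, -1.8]
opening: 0.0144
gripper_force: 30.0
time_s: 9.93
position: [0.5009, 0.0504, 0.1386]
orientation: [-0.0, -0.026, 1.0, -0.0]
contact_force: [0.4, 0.2, -0.4]
opening: 0.014
gripper_force: 30.0
```

```bash
python3 -m inch '{"rows":[[0,0,0,0,0,0.001,0],[0,0,0,0,0,0.001,0],[0,0,0,0,0,0,0],[0,0,0,0,0,0,0]]}'; python3 -m inch '{"rows":[[0,0,0,0,0,0.001,0],[0,0,0,0,0,0.001,0],[0,0,0,0,0,0,0],[0,0,0,0,0,0,0]]}'; python3 -c "
from h import *
s=robot.state();print(s['contact_force'],s['torque'])"
```

```text
time_s: 10.27
position: [0.5009, 0.0504, 0.1366]
orientation: [-0.0, -0.026, 1.0, -0.0]
contact_force: [-0.2, -0.2, -0.3]
opening: 0.0138
gripper_force: 30.0
time_s: 10.6
position: [0.5009, 0.0504, 0.1346]
orientation: [-0.0, -0.026, 1.0, -0.0]
contact_force: [-0.4, 0.2, -0.6]
opening: 0.0138
gripper_force: 30.0
[-0.44868838  0.1923451  -0.58625085] [ 0.07633351 -0.00686863  0.00802592]
```

```bash
python3 -m inch '{"rows":[[0,0,0,0,0,0.001,0],[0,0,0,0,0,0.001,0],[0,0,0,0,0,0,0],[0,0,0,0,0,0,0]]}'; python3 -m inch '{"rows":[[0,0,0,0,0,0.001,0],[0,0,0,0,0,0.001,0],[0,0,0,0,0,0,0],[0,0,0,0,0,0,0]]}'; python3 -c "
from h import *
s=robot.state();print(s['contact_force'],s['torque'])"
```

```text
time_s: 10.93
position: [0.5008, 0.0504, 0.1325]
orientation: [-0.0, -0.026, 1.0, -0.0]
contact_force: [-0.7, 0.8, -1.9]
opening: 0.0137
gripper_force: 30.0
time_s: 11.27
position: [0.5009, 0.0504, 0.1306]
orientation: [-0.0, -0.026, 1.0, 0.0]
contact_force: [-0.1, 1.3, 0.1]
opening: 0.0141
gripper_force: 30.0
[-0.11957165  1.34361516  0.123782  ] [ 0.05540543 -0.00952976  0.01019987]
```

The pins are in the slots without contact. Now I'll press against the spring.

```bash
python3 -m inch '{"rows":[[0,0,0,0,0,0.001,0],[0,0,0,0,0,0.001,0],[0,0,0,0,0,0.001,0],[0,0,0,0,0,0.001,0],[0,0,0,0,0,0.001,0],[0,0,0,0,0,0.001,0],[0,0,0,0,0,0,0],[0,0,0,0,0,0,0]]}'; python3 -m inch '{"rows":[[0,0,0,0,0,0.001,0],[0,0,0,0,0,0.001,0],[0,0,0,0,0,0.001,0],[0,0,0,0,0,0.001,0],[0,0,0,0,0,0.001,0],[0,0,0,0,0,0.001,0],[0,0,0,0,0,0,0],[0,0,0,0,0,0,0]]}'; python3 -m inch '{"rows":[[0,0,0,0,0,0.001,0],[0,0,0,0,0,0.001,0],[0,0,0,0,0,0.0005,0],[0,0,0,0,0,0,0],[0,0,0,0,0,0,0]]}'
```

```text
time_s: 11.93
position: [0.501, 0.0504, 0.1248]
orientation: [0.0, -0.026, 1.0, 0.0]
contact_force: [-1.1, 1.6, 3.0]
opening: 0.0137
gripper_force: 30.0
time_s: 12.6
position: [0.5011, 0.0504, 0.1191]
orientation: [0.0, -0.026, 1.0, 0.0]
contact_force: [-1.6, 0.9, 7.4]
opening: 0.0139
gripper_force: 30.0
time_s: 13.02
position: [0.5012, 0.0504, 0.117]
orientation: [0.0, -0.026, 1.0, 0.0]
contact_force: [-1.5, 1.1, 10.5]
opening: 0.0141
gripper_force: 30.0
```

```bash
python3 -m inch '{"rows":[[0,0,0,0,0,0.0007,0],[0,0,0,0,0,0.0007,0],[0,0,0,0,0,0,0],[0,0,0,0,0,0,0]]}'; python3 -m inch '{"rows":[[0,0,0.04,0,0,0,0],[0,0,0.04,0,0,0,0],[0,0,0.04,0,0,0,0],[0,0,0.04,0,0,0,0],[0,0,0,0,0,0,0],[0,0,0,0,0,0,0]]}'; python3 -c "
from h import *
s=robot.state();print(s['contact_force'],s['torque'])"
```

```text
time_s: 13.35
position: [0.5012, 0.0504, 0.1156]
orientation: [0.0, -0.026, 1.0, 0.0]
contact_force: [-2.0, 0.0, 11.6]
opening: 0.0134
gripper_force: 30.0
time_s: 13.85
position: [0.5014, 0.0503, 0.1157]
orientation: [0.001, 0.055, 0.999, 0.0]
contact_force: [-1.2, 0.0, 10.8]
opening: 0.0137
gripper_force: 30.0
[-1.20060271e+00  7.71145585e-03  1.08389755e+01] [-0.03066015  0.15551739 -0.0612803 ]
```

It turns freely under the lip. I'll continue.

```bash
python3 -m inch '{"rows":[[0,0,0.06,0,0,0,0],[0,0,0.06,0,0,0,0],[0,0,0.06,0,0,0,0],[0,0,0.06,0,0,0,0],[0,0,0.06,0,0,0,0],[0,0,0.06,0,0,0,0],[0,0,0.06,0,0,0,0],[0,0,0.06,0,0,0,0],[0,0,0.06,0,0,0,0],[0,0,0,0,0,0,0]]}'; python3 -m inch '{"rows":[[0,0,0.04,0,0,0,0],[0,0,0.04,0,0,0,0],[0,0,0.04,0,0,0,0],[0,0,0,0,0,0,0],[0,0,0,0,0,0,0]]}';  python3 -c "
from h import *
s=robot.state();print(s['contact_force'],s['torque'],2*np.arctan2(s['orientation'][1],s['orientation'][2]))"
```

```text
time_s: 14.68
position: [0.5014, 0.0503, 0.1157]
orientation: [0.001, 0.321, 0.947, 0.0]
contact_force: [-0.3, -0.7, 10.9]
opening: 0.0137
gripper_force: 30.0
time_s: 15.1
position: [0.5014, 0.0503, 0.1157]
orientation: [0.001, 0.375, 0.927, 0.0]
contact_force: [-0.4, -0.7, 10.7]
opening: 0.0137
gripper_force: 30.0
[-0.37261966 -0.65921817 10.73450171] [-0.0761989   0.06602607 -0.01159674] 0.7691184777581367
```

```bash
for i in 1 2 3; do :; done; P='from h import *
s=robot.state();print("T",s["torque"],2*np.arctan2(s["orientation"][1],s["orientation"][2]))'
python3 -m inch '{"rows":[[0,0,0.03,0,0,0,0],[0,0,0.03,0,0,0,0],[0,0,0,0,0,0,0]]}'; python3 -c "$P"
python3 -m inch '{"rows":[[0,0,0.03,0,0,0,0],[0,0,0,0,0,0,0],[0,0,0,0,0,0,0]]}'; python3 -c "$P"
python3 -m inch '{"rows":[[0,0,0.03,0,0,0,0],[0,0,0,0,0,0,0],[0,0,0,0,0,0,0]]}'; python3 -c "$P"
```

```text
time_s: 15.35
position: [0.5014, 0.0503, 0.1157]
orientation: [0.001, 0.404, 0.915, 0.0]
contact_force: [0.2, 0.0, 10.4]
opening: 0.0139
gripper_force: 30.0
T [-0.05514191  0.05583134  0.04739379] 0.8307357688846727
time_s: 15.6
position: [0.5014, 0.0503, 0.1157]
orientation: [0.001, 0.416, 0.909, 0.0]
contact_force: [-0.6, -0.9, 10.4]
opening: 0.0136
gripper_force: 30.0
T [-0.13170608  0.14149021 -0.01093809] 0.8589565944440358
time_s: 15.85
position: [0.5013, 0.0503, 0.1156]
orientation: [0.001, 0.43, 0.903, 0.0]
contact_force: [-1.1, -1.5, 11.0]
opening: 0.0137
gripper_force: 30.0
T [-0.22595332  0.36514977  0.09836177] 0.8889373310474559
```

```bash
P='from h import *
s=robot.state();print("T",s["torque"],2*np.arctan2(s["orientation"][1],s["orientation"][2]))'
python3 -m inch '{"rows":[[0,0,0.02,0,0,0,0],[0,0,0,0,0,0,0],[0,0,0,0,0,0,0]]}'; python3 -c "$P"
python3 -m inch '{"rows":[[0,0,0.02,0,0,0,0],[0,0,0,0,0,0,0],[0,0,0,0,0,0,0]]}'; python3 -c "$P"
```

```text
time_s: 16.1
position: [0.5012, 0.0502, 0.1156]
orientation: [0.001, 0.439, 0.899, 0.0]
contact_force: [-3.0, -1.3, 11.6]
opening: 0.014
gripper_force: 30.0
T [-0.28808449  0.56820714  0.20449926] 0.9086351325872487
time_s: 16.35
position: [0.5012, 0.0502, 0.1157]
orientation: [0.0, 0.448, 0.894, -0.0]
contact_force: [-2.5, -2.1, 12.3]
opening: 0.0138
gripper_force: 30.1
T [-0.33462107  0.62413119  0.3420729 ] 0.9286243858884358
```

The stop is felt: torque is 0.34 Nm and yaw -0.93 as commanded. I'll ease back a little and let the spring lift the lamp into the notches.

```bash
python3 -m inch '{"rows":[[0,0,-0.03,0,0,0,0],[0,0,-0.03,0,0,0,0],[0,0,0,0,0,0,0],[0,0,0,0,0,0,0]]}';python3 -m inch '{"rows":[[0,0,0,0,0,-0.001,0],[0,0,0,0,0,-0.001,0],[0,0,0,0,0,-0.001,0],[0,0,0,0,0,0,0],[0,0,0,0,0,0,0]]}';python3 -m inch '{"rows":[[0,0,0,0,0,-0.001,0],[0,0,0,0,0,-0.001,0],[0,0,0,0,0,0,0],[0,0,0,0,0,0,0]]}'; python3 -c 'from h import *
s=robot.state();print("T",s["torque"],2*np.arctan2(s["orientation"][1],s["orientation"][2]))'
```

```text
time_s: 16.68
position: [0.5012, 0.0502, 0.1156]
orientation: [0.001, 0.421, 0.907, 0.0]
contact_force: [-1.7, -0.8, 10.8]
opening: 0.0137
gripper_force: 30.0
time_s: 17.1
position: [0.5012, 0.0502, 0.1185]
orientation: [0.001, 0.421, 0.907, 0.0]
contact_force: [-1.0, -0.9, 9.2]
opening: 0.0137
gripper_force: 30.0
time_s: 17.43
position: [0.5012, 0.0502, 0.1203]
orientation: [0.0, 0.421, 0.907, 0.0]
contact_force: [-1.1, -0.2, 6.3]
opening: 0.0137
gripper_force: 30.0
T [-0.17627985  0.12911651  0.03723193] 0.8687714212854754
```

```bash
python3 -m inch '{"rows":[[0,0,0,0,0,-0.0007,0],[0,0,0,0,0,0,0],[0,0,0,0,0,0,0]]}';python3 -m inch '{"rows":[[0,0,0,0,0,-0.0007,0],[0,0,0,0,0,0,0],[0,0,0,0,0,0,0]]}'
```

```text
time_s: 17.68
position: [0.5012, 0.0502, 0.1209]
orientation: [0.0, 0.421, 0.907, 0.0]
contact_force: [0.4, 0.1, 6.7]
opening: 0.0138
gripper_force: 30.0
time_s: 17.93
position: [0.5012, 0.0502, 0.1216]
orientation: [0.0, 0.421, 0.907, 0.0]
contact_force: [0.5, -1.0, 5.1]
opening: 0.0137
gripper_force: 30.0
```

```bash
python3 -m inch '{"rows":[[0,0,0,0,0,-0.0007,0],[0,0,0,0,0,0,0],[0,0,0,0,0,0,0]]}';python3 -m inch '{"rows":[[0,0,0,0,0,-0.0005,0],[0,0,0,0,0,0,0],[0,0,0,0,0,0,0]]}'
```

```text
time_s: 18.18
position: [0.5011, 0.0502, 0.1222]
orientation: [0.0, 0.421, 0.907, -0.0]
contact_force: [-0.4, -1.8, 5.1]
opening: 0.014
gripper_force: 30.0
time_s: 18.43
position: [0.5011, 0.0503, 0.1226]
orientation: [0.0, 0.421, 0.907, 0.0]
contact_force: [0.5, -0.1, 5.4]
opening: 0.0137
gripper_force: 30.0
```

It is within a fraction of a millimetre of seated, so I'll release.

```bash
python3 -m inch '{"rows":[[0,0,0,0,0,0,0.02],[0,0,0,0,0,0,0.03],[0,0,0,0,0,0,0.045],[0,0,0,0,0,0,0.06],[0,0,0,0,0,0,0.06],[0,0,0,0,0,0,0.06]]}'; python3 -m inch '{"rows":[[0,0,0,0,0,-0.02,0.06],[0,0,0,0,0,-0.03,0.06],[0,0,0,0,0,-0.03,0.06],[0,0,0,-0.02,0,-0.02,0.06],[0,0,0,-0.03,0,0,0.06],[0,0,0,-0.02,0,0,0.06],[0,0,0,0,0,0,0.06],[0,0,0,0,0,0,0.06]]}'
python3 - <<'E'
from h import *
st,im=snap('wrist','w4.png'); p=proj('wrist',[[.5011,.0503,.15]],st)[0]; print(p, st['position'],st['opening'])
for y,z in ((24,.04),(-24,.04)):
    pass
x0,y0=int(p[0])-80,max(int(p[1])-60,0)
c=cv2.cvtColor(im,cv2.COLOR_RGB2BGR)[y0:y0+120,x0:x0+160]; print(x0,y0)
b=snap('side','s4.png')[1][:,:,::-1][150:220,190:290]
o=np.zeros((600,800,3),np.uint8); c=cv2.resize(np.clip(c*1.,0,255).astype(np.uint8),None,fx=3.5,fy=3.5,interpolation=cv2.INTER_CUBIC); o[:c.shape[0],:c.shape[1]]=c
b=cv2.resize(b,(240,168),interpolation=cv2.INTER_CUBIC); o[430:598,560:800]=b
cv2.imwrite('pics/c4.png',o)
E
```

```text
time_s: 18.93
position: [0.5008, 0.0504, 0.1222]
orientation: [-0.0, 0.421, 0.907, -0.0]
contact_force: [0.6, 0.4, -0.2]
opening: 0.049
gripper_force: 0.0
time_s: 19.6
position: [0.5462, -0.0036, 0.2219]
orientation: [-0.0, 0.421, 0.907, -0.0]
contact_force: [-0.5, 0.9, -1.4]
opening: 0.06
gripper_force: 0.0
[258.27745072 110.0251871 ] [ 0.54622766 -0.0035838   0.22188716] 0.05999847963923912
178 50
```

View pics/c4.png

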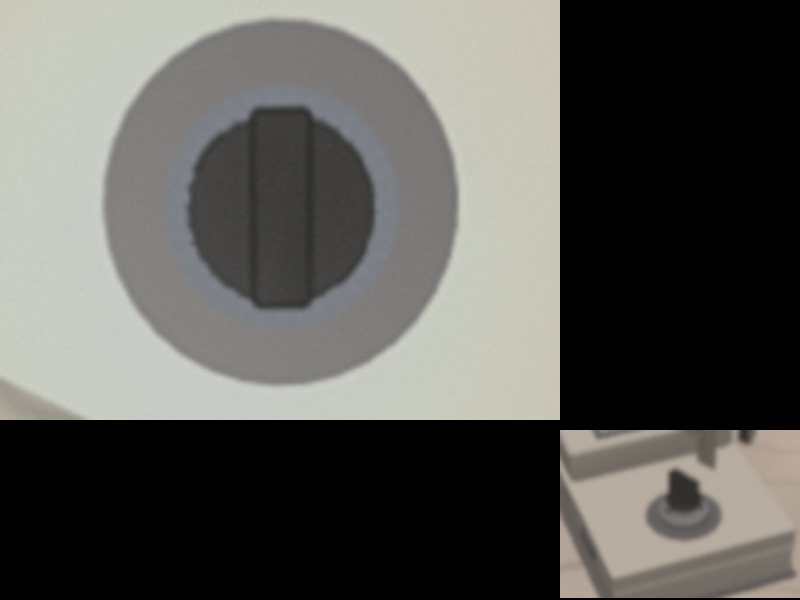

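The crop shows the lamp upright and centred in the collar, with the bar centre at (258,109) against (258,110) predicted for the locked height. It stayed at the locked yaw after release, and the gripper is clear.

```bash
python3 -c "
from rig import robot
print(robot.close_job())"
```

```text
the job is handed in; nothing more can be done
None
```

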